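Line up the seasoning tubs under the wire shelf

ROBOT

A 6-joint arm with a two-finger parallel gripper is mounted at the origin on the work surface. World frame = base frame: x ahead of the robot, y to its left, z up, the work surface at z = 0. Lengths are in m, angles in rad, forces in N, time in s.
With the tool pointing down it reaches from about 0.425 to 0.95 m from the base axis. Payload 3.5 kg.
Tool frame: the origin (TCP) lies at the very end of the fingers, on their centre line; the grasp point (between the pads) lies 19 mm behind it (ctrl.pinch_z is the distance from the TCP to the grasp point, in m); z points along the fingers, y is the line along which they close (so a half turn about z gives the same grasp; the last joint's range is limited). The gripper opens to 85 mm and grips with 20 to 120 N. Pads are 22 mm wide; open, the fingers measure 114 mm over their backs; the gripper's body (76 mm by 85 mm) begins 54 mm behind the grasp point. The pads swing forward as they close: fully open they stand 13 mm farther back than shut.
Start: joints at [1.063, 0.286, 1.577, -0, 1.279, -0.15], TCP at [0.236, 0.632, 0.231] pointing down, gripper open.
Joint ranges: [-2.77, 2.77], [-0.9, 2.22], [0.21, 2.48], [-1.53, 4.67], [0.24, 2.81], [-2.84, 2.84]. Speed limits (rad/s): [2.79, 2.79, 3.14, 3.14, 3.14, 3.14].

INTERFACE

Orientations are given as a unit quaternion [x, y, z, w].
In Python, from plant import ctrl gives the robot as it stands. The module is installed in compiled form; this text tells all that it offers.
- The arm moves only by the shell command python3 -m crank 'ROWS' [OPENING] [FORCE]. ROWS is JSON, a list of rows, each a list of 6 numbers: the shift along the tool's x, y, z in cm, then the turn, a rotation vector about the tool's x, y, z in rad. In form: [[tx, ty, tz, rx, ry, rz], ...]. A call has 1 to 10 rows; each row is the pose to reach, as a shift and turn from the pose commanded when the call began, along the tool's axes at that moment; what a row does not reach only later rows make up. A row lasts 1/10 s, in which the tool goes at most 50 mm and 8.59 degrees, less where a joint would pass 70% of its speed; a pose out of reach is approached as far as the arm can. A call with a gripper value outside its range is refused whole. OPENING is the opening, from 0 (shut) to 1 (fully open), set as the call begins (- or left out, the last holds). The fingers move at their own pace and stop on an object; FORCE is the grip in N (left out, the last holds). Time passes only in rows, so rows that repeat a pose let the fingers close. It gives the time, the measured TCP pose, the force, the opening and the grip force at its end, in the units of the state.
- ctrl.get_state(): the state, without advancing time (a new reading comes with each control period).
- ctrl.read_camera(name): name is "scene" or "top"; returns (picture, depth): 480x640x3 uint8, blue, green, red; 480x640 float32, m along the optical axis (not along the pixel's ray), 0 where there is no reading.
- ctrl.camera_info(name): a dict with "K" (3x3 intrinsics, pixels), "k1" (the pictures are not rectified: a ray, as slopes to the right and down, at radius r is drawn at 1 + k1 r^2 times it, then the intrinsics apply), "origin" and "orientation" of the camera in the world. Camera axes: x right, y down, z forward; pixel columns grow to the right and rows downward; lengths in m; the calibration is good to about 2 mm. A picture is of the moment at which its call begins. camera_info takes no time and is no camera call.
- ctrl.sign_off(): hands the job in; it is judged then, once.
The state is a dict: "time": time; "qpos": joint angles; "dq": joint speeds; "joint_efforts": joint torques, N m; "eef_pos": TCP position; "tcp_rot": TCP orientation; "contact_force": force on the tool from outside, world axes, zero at the start; "wrist_torque": the same for the moment, N m; "opening": opening from 0.0 (shut) to 1.0 (fully open); "finger_force": force on a finger pad.
Only numpy, scipy, OpenCV 4.12 (cv2) and the standard library are available. Lean on these libraries where they do the work, as an engineer would, in place of code of your own. Each camera call takes 0.05 s, during which the arm holds its last target. There are 200 camera calls.

TASK

On the prep table, nudge the three lidded tubs into one straight, tight row under the low wire shelf: backs flush against the blue ledge behind them, the first tub's side against the blue end stop, and each tub touching the next with no gap; their order does not matter. Press gently, as the ledge is only lightly fixed, keep the tubs standing on the table, and leave the spray bottle, the can and the clear cup alone.

Things in the scene. Friction and masses are not known exactly. Their poses are not given: they have to be found in the camera images.
- rack: Fixed blue L on the table: back ledge and end stop, 55 mm tall, 15 mm thick. Origin: on the table in its inside corner; x points away from the robot into the ledge, y along the ledge away from the end stop, z up. Ledge face: plane x = 0, y -15 to 435 mm. Stop face: plane y = 0, x -120 to 0. Tubs fully home have their centres at x = -55 and y = 45, 135, 225 mm.
- shelf_front (a point): Middle of the front edge of the fixed steel wire shelf above the L (front bar 12 mm thick, its axis here, 251 mm above the table); axes as the rack's. The shelf's underside is 245 mm above the table; it reaches 191 mm back (x) and 181 mm to either side (y) from here, on two rear posts of 22 mm diameter (behind the ledge); the front and sides below it are open.
- tub_red: Closed rectangular white plastic food tub with a red lid, 110 mm (its x, front to back) x 90 mm (its y) x 80 mm tall plus a 4 mm raised panel in the middle of the lid; about 0.45 kg; plain upright sides of smooth plastic that slides easily, too wide for the gripper to grasp. Origin: centre of its underside, z up. Stands loose on the table.
- tub_green: Closed rectangular white plastic food tub with a green lid, 110 mm (its x, front to back) x 90 mm (its y) x 80 mm tall plus a 4 mm raised panel in the middle of the lid; about 0.45 kg; plain upright sides of smooth plastic that slides easily, too wide for the gripper to grasp. Origin: centre of its underside, z up. Stands loose on the table.
- tub_yellow: Closed rectangular white plastic food tub with a yellow lid, 110 mm (its x, front to back) x 90 mm (its y) x 80 mm tall plus a 4 mm raised panel in the middle of the lid; about 0.45 kg; plain upright sides of smooth plastic that slides easily, too wide for the gripper to grasp. Origin: centre of its underside, z up. Stands loose on the table.
- spray: Loose white spray bottle with red nozzle, 80 mm diameter, 230 mm tall; origin at the centre of its underside. Bystander.
- can: Loose tin can, grey with a pale paper label, 72 mm diameter, 95 mm tall; origin at the centre of its underside. Bystander.
- jug: Loose clear open cup, 84 mm diameter at the rim, 85 mm tall; origin at the centre of its underside. Bystander.
Mind the look-alikes: they are no part of the job. Leave any orange look-alike of the tub_green alone.

How it is judged:
At the end, for the whole second after the job is handed in: All three tubs stand upright and still on the table with their backs within 2.5 mm of the ledge and turned no more than 0.03 rad from it, one in each of the three places counted from the end stop (centres 45, 135 and 225 mm along the ledge, 3 mm nearer to 4 mm farther allowed), in any order (x of tub_red in the frame of rack between -0.0575 and -0.052 m and (y of tub_red in the frame of rack between 0.042 and 0.049 m or y of tub_red in the frame of rack between 0.132 and 0.139 m or y of tub_red in the frame of rack between 0.222 and 0.229 m) and angle between the x axis of each of tub_red, tub_green, tub_yellow and the x axis of rack, either way round below 0.03 rad and angle between each of tub_red, tub_green, tub_yellow's own z axis and vertical below 0.05 rad and linear speed of each of tub_red, tub_green, tub_yellow below 0.01 m/s and x of tub_green in the frame of rack between -0.0575 and -0.052 m and (y of tub_green in the frame of rack between 0.042 and 0.049 m or y of tub_green in the frame of rack between 0.132 and 0.139 m or y of tub_green in the frame of rack between 0.222 and 0.229 m) and x of tub_yellow in the frame of rack between -0.0575 and -0.052 m and (y of tub_yellow in the frame of rack between 0.042 and 0.049 m or y of tub_yellow in the frame of rack between 0.132 and 0.139 m or y of tub_yellow in the frame of rack between 0.222 and 0.229 m)); the robot touches nothing.
It fails at once if a tub is pressed against the ledge or the end stop with more than 45 N (contact force between any of tub_red, tub_green, tub_yellow and rack above 45 N).
It fails at once if a tub is tipped by more than 0.3 rad or lifted more than 30 mm off the table (angle between any of tub_red, tub_green, tub_yellow's own z axis and vertical above 0.3 rad or height (world z) of any of tub_red, tub_green, tub_yellow above 0.03 m).
It fails at once if the spray bottle, the can or the cup is moved by more than 20 mm (distance of any of spray, can, jug from where it was at the start of the episode above 0.02 m).
It also fails if it takes over 61 s, if anything falls off the work surface, if the arm or the gripper's body presses on something with over 40 N, if the wrist force passes 120 N, or if a joint passes its speed limit or range.

## Working session

There is one attempt and no reset: what is moved stays moved. The work goes in short steps, Python scripts to look and compute and a shell command to move; the robot and the scene stay as the last step left them, time stands still between calls to the robot, and variables do not carry over. Pictures are saved under pics/ and viewed, at most 10 in all, crops included, and the job is handed in when it is done.

```bash
mkdir -p pics; cat > h.py <<'E'
import numpy as np, cv2
from plant import ctrl
from scipy.spatial.transform import Rotation as R
def cam(n):
    i=ctrl.camera_info(n); K=np.array(i["K"]); o=np.array(i["origin"]); q=i["orientation"]
    q=np.array(q); M=q if q.shape==(3,3) else R.from_quat(q).as_matrix()
    return K,np.array([i["k1"],0,0,0,0.]),o,M
def toplane(n,uv,z):
    K,d,o,M=cam(n); p=cv2.undistortPoints(np.float64(uv).reshape(-1,1,2),K,d)[:,0]
    r=np.c_[p,np.ones(len(p))]@M.T
    return o+r*((z-o[2])/r[:,2])[:,None]
def proj(n,P):
    K,d,o,M=cam(n); P=(np.float64(P).reshape(-1,3)-o)@M
    return cv2.projectPoints(P,np.zeros(3),np.zeros(3),K,d)[0][:,0]
E
python3 - <<'E'
from h import *
for n in("scene","top"):
    p,d=ctrl.read_camera(n); cv2.imwrite(f"pics/{n}0.png",p); np.save(n+"0.npy",d); print(ctrl.camera_info(n))
print(ctrl.get_state())
E
```

```text
{'K': array([[433.08908084,   0.        , 317.75867641],
       [  0.        , 433.08908084, 237.21669083],
       [  0.        ,   0.        ,   1.        ]]), 'k1': -0.021287492886342897, 'origin': array([ 1.00352908, -0.63486512,  0.88278935]), 'orientation': array([ 0.87106121,  0.25848327, -0.12740515, -0.39775206])}
{'K': array([[484.25606634,   0.        , 319.93466749],
       [  0.        , 484.25606634, 238.39473591],
       [  0.        ,   0.        ,   1.        ]]), 'k1': -0.03337328167195438, 'origin': array([0.33000773, 0.02317091, 1.27227355]), 'orientation': array([-0.70307009,  0.70411998, -0.0663427 ,  0.07420346])}
{'time': 0.1, 'qpos': array([ 1.06302613e+00,  2.87116951e-01,  1.57803411e+00, -2.02512969e-05,
        1.27858060e+00, -1.49989878e-01]), 'dq': array([-7.17940180e-04, -2.37339030e-03, -2.64098954e-03, -1.15752944e-03,
        6.09361340e-04,  7.51430018e-05]), 'joint_efforts': array([ 3.45040498e-04, -4.07295585e+01, -2.93698883e+01, -1.37223133e-04,
        3.40501261e-03, -2.57022657e-05]), 'eef_pos': array([0.23606217, 0.63174545, 0.230057  ]), 'tcp_rot': array([ 1.77934571e-01,  9.84041739e-01, -1.01531569e-03, -3.36258622e-04]), 'contact_force': array([-0.32549002,  0.2204178 , -0.5444875 ]), 'wrist_torque': array([ 0.07553323, -0.02275226,  0.05139689]), 'finger_force': 0.0, 'opening': 0.9962962054272709}
```

View pics/scene0.png

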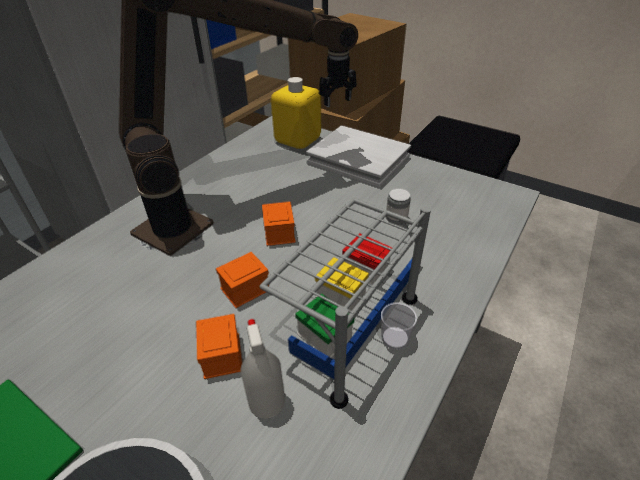

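View pics/top0.png

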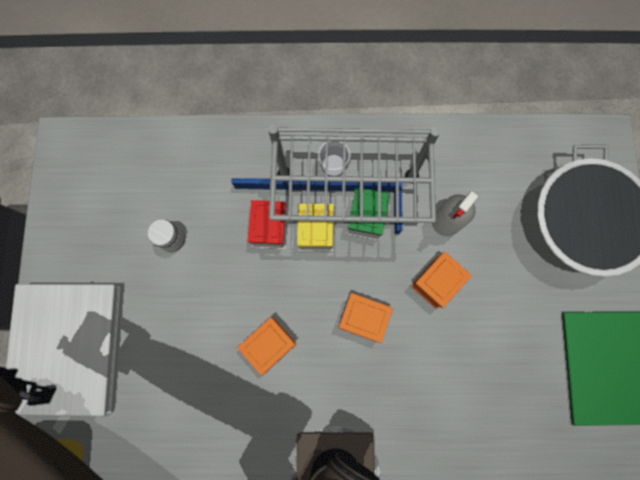

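The scene has red (266,222), yellow (316,226) and green (369,211) lids in the top view, partly under the shelf, with three orange look-alikes in front at (267,346), (366,317) and (441,280). The green board at (605,367) is a flat mat. The blue L's corner is near (400,190), with the stop on the right. Next I'll measure these and check them in an enlarged crop.

```bash
cat > meas.py <<'E'
from h import *
import sys
def masks(p):
    h=cv2.cvtColor(p,cv2.COLOR_BGR2HSV); H,S,V=[h[...,i].astype(int) for i in range(3)]
    c=(S>130)&(V>50); return {"red":c&((H<5)|(H>174)),"yellow":c&(H>21)&(H<34),"green":c&(H>45)&(H<80),"blue":c&(H>100)&(H<130)}
BOX=(215,110,440,262)
def rects(p):
    out={}; M=masks(p)
    for k,m in M.items():
        m=m.astype(np.uint8)*255; z=np.zeros_like(m); x0,y0,x1,y1=BOX; z[y0:y1,x0:x1]=m[y0:y1,x0:x1]
        out[k]=z
    return out
def lid(n,m,z=0.080):
    pts=np.argwhere(cv2.morphologyEx(m,cv2.MORPH_CLOSE,np.ones((9,9))))[:,::-1]
    m2=cv2.morphologyEx(m,cv2.MORPH_CLOSE,np.ones((9,9)))
    c=max(cv2.findContours(m2,0,1)[0],key=cv2.contourArea)[:,0]
    P=toplane(n,c,z)[:,:2]; r=cv2.minAreaRect(np.float32(P*1000)); return r
if __name__=="__main__":
    p,d=ctrl.read_camera("top"); R_=rects(p)
    for k in("red","yellow","green"): print(k,lid("top",R_[k]))
    b=np.argwhere(R_["blue"])[:,::-1]; P=toplane("top",b,0.055)[:,:2]*1000
    print("blue",P.min(0),P.max(0))
    L=P[(b[:,1]<190)&(b[:,0]<268)]; L2=P[(b[:,0]>390)]
    for Q in(L,L2): print(len(Q),Q.min(0),Q.max(0))
    np.save("blue.npy",np.c_[b,P])
    x0,y0,x1,y1=220,110,490,270
    cv2.imwrite(sys.argv[1],cv2.resize(p[y0:y1,x0:x1],None,fx=2.96,fy=2.96,interpolation=cv2.INTER_CUBIC))
E
python3 meas.py pics/c1.png
```

```text
red ((614.5923461914062, 171.79188537597656), (89.8564682006836, 110.47102355957031), 86.83246612548828)
yellow ((605.607421875, 48.91728591918945), (86.10639953613281, 108.91584777832031), 89.79798889160156)
green ((642.864013671875, -87.28211975097656), (86.51522064208984, 112.975341796875), 79.82160186767578)
blue [ 591.86125759 -173.40736202] [736.1629402  268.68588192]
307 [713.68330595 175.69215971] [736.1629402  268.68588192]
105 [ 591.86125759 -173.40736202] [ 723.40832838 -149.46333829]
```

View pics/c1.png

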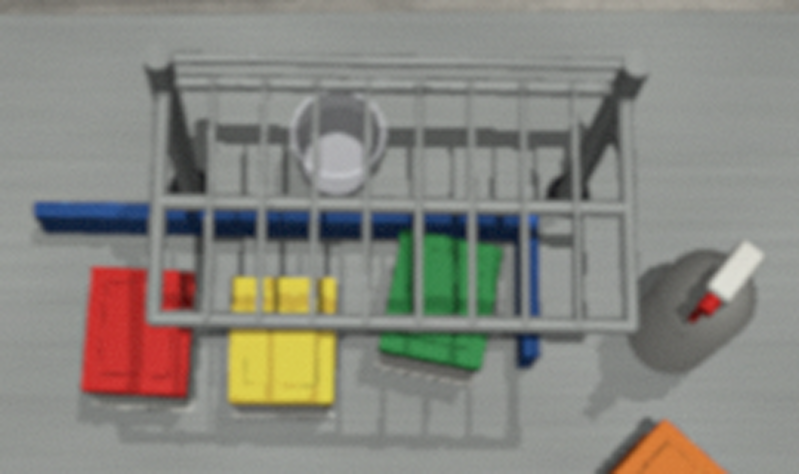

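The crop confirms the three targets. Red, yellow and green are white-walled tubs at the ledge, and the orange ones lie out in front and aren't part of the job. Next: the poses of the rack, shelf and tubs.

```bash
cat > rack.py <<'E'
from meas import *
p=cv2.imread("pics/top0.png"); h=cv2.cvtColor(p,cv2.COLOR_BGR2HSV).astype(int)
m=(h[...,0]>98)&(h[...,0]<130)&(h[...,1]>95); 
# ledge back top edge: first row per column, visible outside shelf bars
us=np.r_[234:266]; us=[u for u in range(234,402) if m[160:200,u].sum()>3]
e=np.array([[u,160+np.argmax(m[160:200,u])-.5] for u in us]); 
for _ in range(4):
    c=np.polyfit(e[:,0],e[:,1],1); r=e[:,1]-np.polyval(c,e[:,0]); e=e[abs(r)<max(.7,abs(r).max()*.6)]
P=toplane("top",np.c_[[236,400],np.polyval(c,[236,400])],.055)[:,:2]
f=P[1]-P[0]; yv=-f/np.linalg.norm(f); xv=np.array([yv[1],-yv[0]])
# stop right top edge
rows=[v for v in range(196,230) if m[v,385:410].sum()>=2]
s=np.array([[409-np.argmax(m[v,385:410][::-1])+.5,v] for v in rows]); S=toplane("top",s,.055)[:,:2]
ys=np.median(S@yv)+.015; xs=P[0]@xv-.015
u=np.argwhere(m[170:200,215:300])[:,1].min()+215-.5; E_=toplane("top",[[u,183]],.055)[0,:2]@yv-.435
print("n",len(e),len(s),"ys",ys,"from end",E_,"xs",xs,"yaw",np.arctan2(xv[1],xv[0]))
ys=(ys+E_)/2
o=xs*xv+ys*yv; print("origin",o)
np.savez("rack.npz",o=o,xv=xv,yv=yv)
T=rects(p)
for k in("red","yellow","green"):
    r=lid("top",T[k]); c=np.array(r[0])/1000-o; B=(cv2.boxPoints(r)/1000-o); print(k,np.round([c@xv,c@yv],4),np.round(np.c_[B@xv,B@yv],3).tolist(),r[2])
F=toplane("top",[[272,219],[435,221]],.251)[:,:2]-o
print("shelf front",np.c_[F@xv,F@yv])
for n,uv,z in(("can",[161,233],.095),("spraytop",[458,213],.22),("jug",[334,156],.085)):
    c=toplane("top",[uv],z)[0,:2]-o; print(n,c@xv,c@yv)
E
python3 rack.py
```

```text
n 92 27 ys -0.13782068381919943 from end -0.1410327610526102 xs 0.7139146549943928 yaw -0.033678790521492245
origin [ 0.70881497 -0.16338689]
red [-0.1057  0.3318] [[-0.162, 0.288], [-0.052, 0.286], [-0.05, 0.375], [-0.16, 0.378]] 86.83246612548828
yellow [-0.1103  0.2087] [[-0.163, 0.164], [-0.055, 0.167], [-0.057, 0.253], [-0.166, 0.25]] 89.79798889160156
green [-0.0684  0.0741] [[-0.131, 0.039], [-0.019, 0.023], [-0.006, 0.109], [-0.118, 0.125]] 79.82515716552734
shelf front [[-0.13957333  0.29752336]
 [-0.13315702 -0.05579986]]
can -0.14647862417986204 0.5931180485577875
spraytop -0.10547301834004709 -0.11459505185704827
jug 0.07299783983630906 0.1657887174441267
```

```bash
python3 - <<'E'
from meas import *
p=cv2.imread("pics/top0.png"); h=cv2.cvtColor(p,cv2.COLOR_BGR2HSV).astype(int)
z=np.load("rack.npz");o,xv,yv=z["o"],z["xv"],z["yv"]
m=((h[...,0]>4)&(h[...,0]<18)&(h[...,1]>150)&(h[...,2]>120)).astype(np.uint8)
for c in cv2.findContours(m,0,1)[0]:
    if cv2.contourArea(c)>500:
        P=toplane("top",c[:,0],.08)[:,:2]-o; x=P@xv;y=P@yv; i=x.argmax(); print("orange x",x.min(),x.max(),"y",y.min(),y.max(),"front corner y",y[i])
# target tool poses: tilt t fwd-from-down about rack y, tool y along +-rack y
s=ctrl.get_state(); Rc=R.from_quat(s["tcp_rot"]).as_matrix(); print(Rc.round(3))
X=np.r_[xv,0];Y=np.r_[yv,0]
for t in(30,40):
    a=np.radians(t); Z=np.sin(a)*X-np.cos(a)*np.r_[0,0,1]
    for sg in(1,-1):
        M=np.c_[np.cross(sg*Y,Z),sg*Y,Z]; print(t,sg,"tool rotvec",R.from_matrix(Rc.T@M).as_rotvec().round(3))
for n,g in(("A above green",(-.25,.07,.231)),("above red left",(-.25,.42,.231))):
    T=o@np.eye(2)+g[0]*xv+g[1]*yv; print(n,T, "shift tool cm",(Rc.T@(np.r_[T,g[2]]-s["eef_pos"])*100).round(1))
E
```

```text
orange x -0.479465332244622 -0.34628459183966814 y 0.2489250801558108 0.38384264672265794 front corner y 0.30523356388326134
orange x -0.39276254790331944 -0.2814390265972409 y 0.015910127951308202 0.14169626318457293 front corner y 0.10685083472411955
orange x -0.3040775283542754 -0.17234583510728257 y -0.1790886286967832 -0.0453021119587873 front corner y -0.11807396117114022
[[-0.937  0.35  -0.001]
 [ 0.35   0.937 -0.002]
 [ 0.    -0.002 -1.   ]]
30 1 tool rotvec [-0.087 -0.52  -0.316]
30 -1 tool rotvec [-0.732  0.122  2.73 ]
40 1 tool rotvec [-0.115 -0.693 -0.31 ]
40 -1 tool rotvec [-0.97   0.161  2.662]
A above green [ 0.46131381 -0.08500848] shift tool cm [-46.2 -59.3   0. ]
above red left [0.47309916 0.26479304] shift tool cm [-35.1 -26.1  -0. ]
```

```bash
cat > w.py <<'E'
from h import *
import sys
z=np.load("rack.npz");o,xv,yv=z["o"],z["xv"],z["yv"]
s=ctrl.get_state(); M=R.from_quat(s["tcp_rot"]).as_matrix(); A=np.c_[np.r_[xv,0],np.r_[yv,0],[0,0,1]]
c=s["eef_pos"][:2]-o
print("t",round(s["time"],2),"rack pos",np.round([c@xv,c@yv,s["eef_pos"][2]],4),"F rack",(A.T@s["contact_force"]).round(2),"rotdev",R.from_matrix(A.T@M).as_euler("YXZ").round(3),"open",round(s["opening"],2))
print("rack unit axes in tool (cols x,y,z):\n",(M.T@A).round(3))
E
python3 -m crank '[[-4,-4,0,-0.015,-0.1,-0.04],[-8,-8,0,-0.03,-0.2,-0.09],[-12,-11,0,-0.05,-0.3,-0.13],[-16,-14,0,-0.06,-0.4,-0.18],[-20,-18,0,-0.08,-0.5,-0.22],[-24,-22,0,-0.1,-0.6,-0.27],[-28,-26,0,-0.115,-0.693,-0.31],[-33,-30,0,-0.115,-0.693,-0.31],[-38,-34.6,0,-0.115,-0.693,-0.31],[-38,-34.6,0,-0.115,-0.693,-0.31]]' 0 20; python3 w.py
```

```text
time: 1.15
eef_pos: [0.4643, 0.1865, 0.2313]
tcp_rot: [0.016, 0.939, -0.005, 0.343]
contact_force: [0.6, 1.3, -0.8]
opening: 0.001
finger_force: 0.0
t 1.15 rack pos [-0.2562  0.3415  0.2313] F rack [ 0.59  1.32 -0.82] rotdev [ 2.441e+00 -2.000e-03  0.000e+00] open 0.0
rack unit axes in tool (cols x,y,z):
 [[-0.764  0.    -0.645]
 [-0.001  1.     0.002]
 [ 0.645  0.002 -0.764]]
```

```bash
python3 -m crank '[[2.4,-0.3,4.4,0,0,0],[4.8,-0.6,8.8,0,0,0],[7.2,-1,13.2,0,0,0],[9.5,-1,17.6,0,0,0],[9.5,-1,17.6,0,0,0],[8.4,-1,18.6,0,0,0],[7.2,-1,19.5,0,0,0],[6.1,-1,20.5,0,0,0],[5.3,-1,21.1,0,0,0],[4.6,-1,21.8,0,0,0]]'; python3 w.py
```

```text
time: 2.15
eef_pos: [0.5655, 0.1932, 0.0413]
tcp_rot: [0.025, 0.939, -0.028, 0.341]
contact_force: [-2.2, 0.1, 0.5]
opening: 0.0
finger_force: 1.1
t 2.15 rack pos [-0.1552  0.3516  0.0413] F rack [-2.21  0.07  0.47] rotdev [2.444e+00 4.800e-02 1.000e-03] open 0.0
rack unit axes in tool (cols x,y,z):
 [[-0.766  0.001 -0.642]
 [ 0.032  0.999 -0.035]
 [ 0.641 -0.047 -0.766]]
```

```bash
python3 -m crank '[[0,0,0,0,0,0],[0,0,0,0,0,0]]'; python3 w.py; python3 -c "
from plant import ctrl; print(ctrl.get_state()['qpos'].round(3))"
```

```text
time: 2.35
eef_pos: [0.5652, 0.1931, 0.0416]
tcp_rot: [0.025, 0.939, -0.028, 0.341]
contact_force: [0.7, 0.9, 0.1]
opening: 0.001
finger_force: 0.0
t 2.35 rack pos [-0.1556  0.3514  0.0416] F rack [0.63 0.9  0.1 ] rotdev [2.444e+00 4.800e-02 1.000e-03] open 0.0
rack unit axes in tool (cols x,y,z):
 [[-0.766  0.001 -0.643]
 [ 0.032  0.999 -0.036]
 [ 0.642 -0.048 -0.765]]
[ 0.256  0.187  2.232 -1.337  0.238 -0.013]
```

```bash
cat > g.py <<'E'
# g.py x y z tilt_fwd_deg tilt_side_deg(body towards +y): shift (cm) + rotvec in tool axes to a pose in the rack frame
from h import *
import sys
z=np.load("rack.npz");o,xv,yv=z["o"],z["xv"],z["yv"]; A=np.c_[np.r_[xv,0],np.r_[yv,0],[0,0,1]]
v=list(map(float,sys.argv[1:])); s=ctrl.get_state(); M=R.from_quat(s["tcp_rot"]).as_matrix()
B=R.from_euler("y",-v[3],degrees=True)*R.from_euler("x",-v[4],degrees=True)
D=B.as_matrix()@np.c_[[-1,0,0],[0,1,0],[0,0,-1]]
T=np.r_[o,0]+A@np.array(v[:3]); print("shift",(M.T@(T-s["eef_pos"])*100).round(2),"rot",R.from_matrix(M.T@A@D).as_rotvec().round(3),"approach(rack)",D[:,2].round(2))
E
python3 g.py -0.19 0.332 0.06 26 0;python3 g.py -0.18 0.332 0.035 26 0
```

```text
shift [ 1.46 -2.11 -3.52] rot [-0.047  0.244 -0.007] approach(rack) [ 0.44  0.   -0.9 ]
shift [ 2.3  -1.99 -0.97] rot [-0.047  0.244 -0.007] approach(rack) [ 0.44  0.   -0.9 ]
```

```bash
python3 -m crank '[[1.5,-1,-3.5,0,0,0],[1.5,-2,-3.5,-0.02,0.12,0],[1.5,-2.1,-3.5,-0.047,0.244,-0.007],[2.3,-2,-1,-0.047,0.244,-0.007],[2.3,-2,-1,-0.047,0.244,-0.007],[2.3,-2,-1,-0.047,0.244,-0.007]]'; python3 w.py; python3 -c "
from plant import ctrl; print(ctrl.get_state()['qpos'].round(3))"; python3 meas.py pics/c2.png | head -3; python3 - <<'E'
from h import *
import cv2
E
```

```text
time: 2.95
eef_pos: [0.5399, 0.1745, 0.0352]
tcp_rot: [0.017, 0.974, -0.003, 0.224]
contact_force: [-0.1, -0.8, 0.4]
opening: 0.002
finger_force: 0.0
t 2.95 rack pos [-0.1802  0.332   0.0352] F rack [-0.07 -0.85  0.41] rotdev [ 2.689e+00 -1.000e-03  0.000e+00] open 0.0
rack unit axes in tool (cols x,y,z):
 [[-0.899  0.    -0.437]
 [-0.     1.     0.001]
 [ 0.437  0.001 -0.899]]
[ 0.173  0.146  2.209 -0.26   0.353 -1.139]
red ((624.318115234375, 169.927001953125), (89.60596466064453, 110.70555114746094), 84.5774917602539)
yellow ((605.607421875, 48.91728591918945), (86.10639953613281, 108.91584777832031), 89.79798889160156)
green ((642.7491455078125, -87.58647918701172), (86.71147918701172, 113.14363098144531), 80.07585906982422)
```

```bash
python3 -m crank '[[-0.9,0,0.44,0,0,0],[-1.8,0,0.87,0,0,0],[-2.3,0,1.1,0,0,0],[-2.7,0,1.3,0,0,0],[-3.1,0,1.5,0,0,0],[-3.5,0,1.7,0,0,0],[-3.9,0,1.9,0,0,0],[-4.3,0,2.1,0,0,0],[-4.7,0,2.27,0,0,0],[-4.7,0,2.27,0,0,0]]'; python3 w.py|head -1
python3 -m crank '[[-0.18,0,0.09,0,0,0],[-0.36,0,0.17,0,0,0],[-0.36,0,0.17,0,0,0]]'; python3 w.py|head -1
```

```text
time: 4.0
eef_pos: [0.593, 0.1727, 0.0358]
tcp_rot: [0.017, 0.974, -0.004, 0.226]
contact_force: [0.2, -0.6, -0.3]
opening: 0.001
finger_force: 0.1
t 4.0 rack pos [-0.127   0.332   0.0358] F rack [ 0.25 -0.54 -0.29] rotdev [ 2.686 -0.     0.   ] open 0.0
time: 4.3
eef_pos: [0.5964, 0.1726, 0.0357]
tcp_rot: [0.016, 0.974, -0.004, 0.225]
contact_force: [-0.4, -0.3, -0.3]
opening: -0.002
finger_force: 0.3
t 4.3 rack pos [-0.1237  0.332   0.0357] F rack [-0.41 -0.31 -0.31] rotdev [2.687 0.    0.   ] open -0.0
```

```bash
for i in 1; do python3 -m crank '[[-0.13,0,0.065,0,0,0],[-0.13,0,0.065,0,0,0]]'; python3 w.py|head -1;  python3 -m crank '[[-0.13,0,0.065,0,0,0],[-0.13,0,0.065,0,0,0]]'; python3 w.py|head -1; done | grep rack
```

```text
t 4.5 rack pos [-0.1223  0.332   0.0356] F rack [-1.43 -0.05 -0.75] rotdev [2.687 0.    0.   ] open 0.0
t 4.7 rack pos [-0.1208  0.3321  0.0356] F rack [-0.81  0.65 -0.87] rotdev [2.687 0.    0.   ] open -0.0
```

```bash
python3 -m crank '[[-0.13,0,0.065,0,0,0],[-0.13,0,0.065,0,0,0]]' >/dev/null; python3 w.py|head -1
```

```text
t 4.9 rack pos [-0.1193  0.332   0.0356] F rack [-0.93  0.85  0.75] rotdev [2.687 0.    0.   ] open -0.0
```

```bash
python3 -m crank '[[-0.13,0,0.065,0,0,0],[-0.13,0,0.065,0,0,0]]' >/dev/null; python3 w.py|head -1; python3 -m crank '[[-0.09,0,0.045,0,0,0],[-0.09,0,0.045,0,0,0]]' >/dev/null; python3 w.py|head -1; python3 - <<'E'
from meas import *
p,d=ctrl.read_camera("top"); print(lid("top",rects(p)["red"]))
E
```

```text
t 5.1 rack pos [-0.1179  0.332   0.0356] F rack [-1.5   1.14 -0.91] rotdev [2.687 0.    0.   ] open 0.0
t 5.3 rack pos [-0.1169  0.332   0.0356] F rack [-1.46 -0.78  0.21] rotdev [2.687 0.    0.   ] open -0.0
((663.3535766601562, 170.8983612060547), (90.88575744628906, 110.0621337890625), 87.130126953125)
```

```bash
for i in 1; do python3 -m crank '[[-0.09,0,0.045,0,0,0],[-0.09,0,0.045,0,0,0]]' ; python3 w.py|head -1; python3 -m crank '[[-0.09,0,0.045,0,0,0],[-0.09,0,0.045,0,0,0]]'; python3 w.py|head -1;done|grep rack
```

```text
t 5.55 rack pos [-0.116   0.332   0.0356] F rack [-1.47  0.27 -0.69] rotdev [2.687 0.    0.   ] open 0.0
t 5.75 rack pos [-0.1149  0.332   0.0356] F rack [-1.97 -0.77 -0.17] rotdev [2.687 0.    0.   ] open -0.0
```

```bash
for i in 1; do python3 -m crank '[[-0.09,0,0.045,0,0,0],[-0.09,0,0.045,0,0,0]]' ; python3 w.py|head -1; python3 -m crank '[[-0.09,0,0.045,0,0,0],[-0.09,0,0.045,0,0,0]]'; python3 w.py|head -1;done|grep rack
```

```text
t 5.95 rack pos [-0.1147  0.332   0.0351] F rack [-4.63 -0.59  2.16] rotdev [2.689e+00 1.000e-03 0.000e+00] open 0.0
t 6.15 rack pos [-0.1145  0.3318  0.0347] F rack [-7.67 -0.88  3.58] rotdev [ 2.691e+00  1.000e-03 -0.000e+00] open -0.0
```

```bash
python3 -m crank '[[3,0,-1.5,0,0,0],[6.5,0,-3.15,0,0,0],[6.5,-4.5,-3.15,0,0,0],[6.5,-9,-3.15,0,0,0],[6.5,-12.3,-3.15,0,0,0],[6.5,-12.3,-3.15,0,0,0],[5.5,-12.3,-2.67,0,0,0],[4.8,-12.3,-2.33,0,0,0],[4.3,-12.3,-2.09,0,0,0],[3.8,-12.3,-1.84,0,0,0]]'; python3 w.py|head -1
python3 -m crank '[[-0.4,0,0.2,0,0,0],[-0.8,0,0.39,0,0,0],[-1.2,0,0.58,0,0,0],[-1.6,0,0.78,0,0,0],[-2,0,0.97,0,0,0],[-2.4,0,1.16,0,0,0],[-2.8,0,1.36,0,0,0],[-3.2,0,1.55,0,0,0],[-3.5,0,1.7,0,0,0],[-3.5,0,1.7,0,0,0]]'; python3 w.py|head -1
```

```text
time: 7.15
eef_pos: [0.5612, 0.0518, 0.0352]
tcp_rot: [0.016, 0.974, -0.004, 0.225]
contact_force: [-1.9, 0.2, 2.0]
opening: 0.002
finger_force: 1.1
t 7.15 rack pos [-0.1548  0.2101  0.0352] F rack [-1.88  0.11  1.96] rotdev [ 2.688e+00 -1.000e-03 -2.000e-03] open 0.0
time: 8.15
eef_pos: [0.6005, 0.0493, 0.0359]
tcp_rot: [0.017, 0.974, -0.004, 0.226]
contact_force: [-0.3, -0.5, 0.6]
opening: 0.002
finger_force: 0.1
t 8.15 rack pos [-0.1155  0.2089  0.0359] F rack [-0.27 -0.48  0.62] rotdev [2.686 0.    0.   ] open 0.0
```

```bash
for i in 1; do python3 -m crank '[[-0.18,0,0.09,0,0,0],[-0.18,0,0.09,0,0,0]]' ; python3 w.py|head -1; python3 -m crank '[[-0.09,0,0.045,0,0,0],[-0.09,0,0.045,0,0,0]]'; python3 w.py|head -1;done|grep rack
```

```text
t 8.35 rack pos [-0.1139  0.209   0.0358] F rack [-0.64 -0.44  0.2 ] rotdev [2.686 0.    0.   ] open 0.0
t 8.55 rack pos [-0.1133  0.2091  0.0356] F rack [-2.05  0.23  0.57] rotdev [ 2.687  0.    -0.   ] open -0.0
```

```bash
for i in 1; do python3 -m crank '[[-0.13,0,0.065,0,0,0],[-0.13,0,0.065,0,0,0]]' ; python3 w.py|head -1; python3 -m crank '[[-0.09,0,0.045,0,0,0],[-0.09,0,0.045,0,0,0]]'; python3 w.py|head -1;done|grep rack
```

```text
t 8.75 rack pos [-0.1121  0.2091  0.0353] F rack [-3.08  0.33  1.4 ] rotdev [2.688 0.    0.   ] open 0.0
t 8.95 rack pos [-0.112   0.2092  0.0347] F rack [-5.93 -0.91  3.09] rotdev [ 2.69 -0.   -0.  ] open -0.0
```

```bash
python3 -m crank '[[2.7,0,-1.3,0,0,0],[5.4,0,-2.6,0,0,0],[5.4,-4.5,-2.6,0,0,0],[5.4,-9,-2.6,0,0,0],[5.4,-13.5,-2.6,0,0,0],[5.4,-13.5,-2.6,0,0,0],[4,-13.5,-1.94,0,0,0],[3,-13.5,-1.45,0,0,0],[2.5,-13.5,-1.21,0,0,0],[2,-13.5,-0.97,0,0,0]]'; python3 w.py|head -1
python3 -m crank '[[-0.3,0,0.15,0,0,0],[-0.6,0,0.29,0,0,0],[-0.9,0,0.44,0,0,0],[-1.2,0,0.58,0,0,0],[-1.5,0,0.73,0,0,0],[-1.7,0,0.83,0,0,0],[-1.9,0,0.92,0,0,0],[-1.9,0,0.92,0,0,0]]'; python3 w.py|head -1
python3 - <<'E'
from meas import *
p,d=ctrl.read_camera("top");cv2.imwrite("pics/t3.png",p);Q=rects(p)
for k in("red","yellow","green"):print(k,lid("top",Q[k]))
E
```

```text
time: 9.95
eef_pos: [0.5788, -0.0841, 0.0353]
tcp_rot: [0.016, 0.974, -0.004, 0.225]
contact_force: [-0.5, 0.4, 0.1]
opening: -0.002
finger_force: 0.0
t 9.95 rack pos [-0.1326  0.0749  0.0353] F rack [-0.55  0.38  0.1 ] rotdev [ 2.687e+00 -0.000e+00 -1.000e-03] open -0.0
time: 10.75
eef_pos: [0.5954, -0.0845, 0.0325]
tcp_rot: [0.016, 0.975, -0.002, 0.22]
contact_force: [-13.8, -1.9, 4.5]
opening: 0.001
finger_force: 6.4
t 10.75 rack pos [-0.116   0.075   0.0325] F rack [-13.77  -2.39   4.52] rotdev [ 2.697 -0.004 -0.   ] open 0.0
red ((665.626220703125, 170.41195678710938), (90.8206558227539, 110.12779235839844), 87.66023254394531)
yellow ((663.22314453125, 45.446022033691406), (89.96003723144531, 110.9213638305664), 89.76553344726562)
green ((657.0325317382812, -88.16923522949219), (89.62190246582031, 110.09723663330078), 80.11408233642578)
```

```bash
python3 -m crank '[[1.8,0,-0.87,0,0,0],[1.8,-1.8,-0.87,0,0,0],[1.3,-1.8,-0.63,0,0,0],[0.9,-1.9,-0.44,0,0,0],[0.7,-2.1,-0.34,0,0,0],[0.5,-2.3,-0.24,0,0,0],[0.3,-2.5,-0.15,0,0,0],[0.2,-2.6,-0.1,0,0,0],[0.1,-2.7,-0.05,0,0,0],[0.1,-2.7,-0.05,0,0,0]]' >/dev/null; python3 w.py|head -1
python3 - <<'E'
from meas import *
p,d=ctrl.read_camera("top");Q=rects(p)
for k in("green",):print(k,lid("top",Q[k]))
E
```

```text
t 11.8 rack pos [-0.113   0.0469  0.0354] F rack [-0.91  0.54  0.71] rotdev [2.687 0.    0.   ] open 0.0
green ((660.8004760742188, -88.85256958007812), (92.10399627685547, 109.57676696777344), 85.31976318359375)
```

Rotating nicely; continue the same motion.

```bash
python3 -m crank '[[-0.2,-0.1,0.1,0,0,0],[-0.3,-0.2,0.15,0,0,0],[-0.4,-0.2,0.2,0,0,0],[-0.4,-0.2,0.2,0,0,0]]' >/dev/null; python3 w.py|head -1
python3 - <<'E'
from meas import *
p,d=ctrl.read_camera("top");Q=rects(p)
for k in("green",):print(k,lid("top",Q[k]))
E
```

```text
t 12.25 rack pos [-0.1094  0.045   0.035 ] F rack [-4.9  -0.64  1.83] rotdev [ 2.689 -0.    -0.   ] open -0.0
green ((661.816650390625, -90.23860168457031), (89.87841796875, 108.28826141357422), 89.20293426513672)
```

```bash
python3 - <<'E'
import numpy as np
a=-.0145; xv=np.array([np.cos(a),np.sin(a)]); np.savez("rack.npz",o=np.array([.7157,-.1634]),xv=xv,yv=np.array([-xv[1],xv[0]]))
E
python3 -m crank '[[4.5,0,-2.2,0,0,0],[8.4,0,-4.1,0,0,0],[6.6,4,-7.9,0,0,0],[4.8,8,-11.6,0,0,0],[3,12.5,-15.3,0,0,0],[1.2,17,-19,0,0,0],[1.2,22,-19,0,0,0],[1.2,27,-19,0,0,0],[1.2,32,-19,0,0,0],[1.2,37,-19,0,0,0]]' >/dev/null; python3 w.py; python3 g.py -0.2 0.43 0.2 0 30;python3 g.py -0.2 0.43 0.2 10 28; python3 - <<'E'
from meas import *
z=np.load("rack.npz");o,xv,yv=z["o"],z["xv"],z["yv"]
p,d=ctrl.read_camera("top");cv2.imwrite("pics/t4.png",p);Q=rects(p)
for k in("red","yellow","green"):
    r=lid("top",Q[k]);c=np.array(r[0])/1000-o;print(k,c@xv,c@yv,r[2])
E
```

```text
t 13.3 rack pos [-0.2018  0.3911  0.2023] F rack [ 1.3  -0.52  0.68] rotdev [2.684 0.007 0.018] open -0.0
rack unit axes in tool (cols x,y,z):
 [[-0.897  0.018 -0.442]
 [ 0.019  1.     0.002]
 [ 0.442 -0.007 -0.897]]
shift [0.   3.89 0.26] rot [ 0.512  0.442 -0.138] approach(rack) [ 0.   -0.5  -0.87]
shift [0.   3.89 0.26] rot [ 0.481  0.273 -0.087] approach(rack) [ 0.15 -0.47 -0.87]
red -0.054953824544062516 0.33314581768351237 87.66023254394531
yellow -0.0554991939446358 0.20802943581983618 89.76553344726562
green -0.054044037768938534 0.07192143487199636 89.81768798828125
```

```bash
python3 -m crank '[[0,1,0,0.1,0.055,-0.02],[0,2,0,0.2,0.11,-0.035],[0,3,0,0.3,0.165,-0.05],[0,4,0.2,0.4,0.22,-0.07],[0,4,0.2,0.481,0.273,-0.087],[0,4,0.2,0.481,0.273,-0.087]]' >/dev/null; python3 w.py; python3 -c "
from plant import ctrl; print(ctrl.get_state()['qpos'].round(3))"; for p in "-0.17 0.43 0.12" "-0.06 0.43 0.12" "-0.06 0.43 0.045" "-0.06 0.395 0.045" "-0.06 0.345 0.045"; do python3 g.py $p 10 28; done
```

```text
t 13.95 rack pos [-0.1998  0.4301  0.1973] F rack [ 0.23 -0.85  0.41] rotdev [ 2.971e+00  4.900e-01 -1.000e-03] open 0.0
rack unit axes in tool (cols x,y,z):
 [[-0.986 -0.001 -0.169]
 [ 0.078  0.882 -0.464]
 [ 0.15  -0.47  -0.87 ]]
[ 0.51   0.232  1.769 -0.524  1.301 -0.822]
shift [-1.63  3.81  7.18] rot [-0.001 -0.004  0.003] approach(rack) [ 0.15 -0.47 -0.87]
shift [-12.47   4.67   8.82] rot [-0.001 -0.004  0.003] approach(rack) [ 0.15 -0.47 -0.87]
shift [-11.2    8.15  15.35] rot [-0.001 -0.004  0.003] approach(rack) [ 0.15 -0.47 -0.87]
shift [-11.2    5.06  16.99] rot [-0.001 -0.004  0.003] approach(rack) [ 0.15 -0.47 -0.87]
shift [-11.19   0.65  19.35] rot [-0.001 -0.004  0.003] approach(rack) [ 0.15 -0.47 -0.87]
```

```bash
python3 -m crank '[[-1.6,3.8,7.2,0,0,0],[-6,4.2,7.8,0,0,0],[-10,4.5,8.5,0,0,0],[-12.5,4.7,8.8,0,0,0],[-11.2,7.9,15.2,0,0,0],[-11.1,8.5,16.2,0,0,0],[-11.1,8.5,16.2,0,0,0]]' >/dev/null; python3 w.py;  for p in "-0.06 0.41 0.035" "-0.06 0.31 0.035"; do python3 g.py $p 10 28; done
```

```text
t 14.65 rack pos [-0.0643  0.4245  0.03  ] F rack [-0.35 -0.27 -0.72] rotdev [2.982e+00 4.930e-01 2.000e-03] open -0.0
rack unit axes in tool (cols x,y,z):
 [[-0.987  0.002 -0.159]
 [ 0.077  0.881 -0.467]
 [ 0.14  -0.474 -0.87 ]]
shift [-0.5  -1.48  0.32] rot [-0.005 -0.014  0.005] approach(rack) [ 0.15 -0.47 -0.87]
shift [ -0.52 -10.28   5.05] rot [-0.005 -0.014  0.005] approach(rack) [ 0.15 -0.47 -0.87]
```

```bash
python3 -m crank '[[-0.5,-1.5,0.3,0,0,0],[-0.5,-2,0.6,0,0,0],[-0.5,-2.4,0.8,0,0,0],[-0.5,-2.8,1.03,0,0,0],[-0.5,-3.2,1.25,0,0,0],[-0.5,-3.6,1.46,0,0,0],[-0.5,-4,1.67,0,0,0],[-0.5,-4.4,1.89,0,0,0],[-0.5,-4.8,2.1,0,0,0],[-0.5,-5.2,2.32,0,0,0]]' >/dev/null; python3 w.py|head -1
cat > tubs.py <<'E'
from meas import *
z=np.load("rack.npz");o,xv,yv=z["o"],z["xv"],z["yv"]
p,d=ctrl.read_camera("top");cv2.imwrite("pics/last.png",p);Q=rects(p)
for k in("red","yellow","green"):
    r=lid("top",Q[k]);c=np.array(r[0])/1000-o;print(k,(c@xv).round(4),(c@yv).round(4),round(r[2]-89.17,2),np.round(r[1],1))
E
python3 tubs.py
```

```text
t 15.65 rack pos [-0.0558  0.3704  0.042 ] F rack [-0.16  3.25  1.28] rotdev [2.97 0.49 0.  ] open 0.0
red -0.0528 0.321 0.64 [ 87.6 108.7]
yellow -0.055 0.2086 -0.22 [ 90.1 111. ]
green -0.054 0.0719 0.65 [ 90.1 105.6]
```

```bash
python3 -m crank '[[0,-0.2,0.4,0,0,0],[0,-0.6,0.6,0,0,0],[0,-1,0.8,0,0,0],[0,-1.4,1.05,0,0,0],[0,-1.8,1.25,0,0,0],[0,-2.2,1.48,0,0,0],[0,-2.6,1.7,0,0,0],[0,-3,1.9,0,0,0],[0,-3.4,2.1,0,0,0],[0,-3.4,2.1,0,0,0]]' >/dev/null; python3 w.py; python3 tubs.py
```

```text
t 16.7 rack pos [-0.0557  0.3292  0.0393] F rack [-0.07  1.59 -0.11] rotdev [2.972e+00 4.920e-01 1.000e-03] open -0.0
rack unit axes in tool (cols x,y,z):
 [[-0.986  0.001 -0.169]
 [ 0.081  0.882 -0.465]
 [ 0.149 -0.472 -0.869]]
red -0.0536 0.277 -1.07 [ 83.8 111.9]
yellow -0.054 0.1871 0.3 [ 83.5 108.8]
green -0.0549 0.0724 0.03 [ 89.9 108.3]
```

```bash
python3 -m crank '[[0,-0.4,0.2,0,0,0],[0,-0.8,0.42,0,0,0],[0,-1.2,0.63,0,0,0],[0,-1.6,0.85,0,0,0],[0,-2,1.06,0,0,0],[0,-2.4,1.28,0,0,0],[0,-2.8,1.5,0,0,0],[0,-3.2,1.7,0,0,0],[0,-3.6,1.92,0,0,0],[0,-3.6,1.92,0,0,0]]' >/dev/null; python3 w.py|head -1; python3 tubs.py
```

```text
t 17.75 rack pos [-0.0556  0.2885  0.0395] F rack [-0.46  1.08 -1.52] rotdev [2.972e+00 4.920e-01 1.000e-03] open -0.01
red -0.0539 0.2368 -0.68 [ 83.7 111.2]
yellow -0.0544 0.145 -0.1 [ 85.9 111.1]
green -0.0541 0.0545 -0.94 [ 83.3 107.5]
```

```bash
(python3 -m crank '[[0,-0.2,0.1,0,0,0],[0,-0.5,0.27,0,0,0],[0,-0.5,0.27,0,0,0]]'; python3 w.py;python3 -m crank '[[0,-0.18,0.09,0,0,0],[0,-0.18,0.09,0,0,0]]' ; python3 w.py)|grep rack\ pos
```

```text
t 18.1 rack pos [-0.0554  0.2838  0.0396] F rack [ 0.08  2.37 -0.89] rotdev [2.971 0.49  0.   ] open -0.0
t 18.3 rack pos [-0.0554  0.2821  0.0395] F rack [0.27 4.47 0.12] rotdev [2.971 0.49  0.   ] open 0.0
```

```bash
(python3 -m crank '[[0,-0.18,0.09,0,0,0],[0,-0.18,0.09,0,0,0]]'; python3 w.py;python3 -m crank '[[0,-0.13,0.07,0,0,0],[0,-0.13,0.07,0,0,0]]' ; python3 w.py)|grep rack\ pos
```

```text
t 18.5 rack pos [-0.0555  0.28    0.0396] F rack [-0.77  3.22 -0.78] rotdev [2.971 0.49  0.   ] open 0.0
t 18.7 rack pos [-0.0554  0.2785  0.0396] F rack [-0.46  3.75 -0.32] rotdev [2.971 0.49  0.   ] open 0.0
```

```bash
(python3 -m crank '[[0,-0.18,0.09,0,0,0],[0,-0.18,0.09,0,0,0]]'; python3 w.py;python3 -m crank '[[0,-0.18,0.09,0,0,0],[0,-0.18,0.09,0,0,0]]' ; python3 w.py)|grep rack\ pos
```

```text
t 18.9 rack pos [-0.0554  0.2776  0.0396] F rack [-1.03  7.59 -0.29] rotdev [2.97e+00 4.88e-01 1.00e-03] open 0.0
t 19.1 rack pos [-0.0554  0.2774  0.0396] F rack [-2.49 11.98 -0.14] rotdev [2.969e+00 4.840e-01 1.000e-03] open -0.0
```

```bash
(python3 -m crank '[[0,-0.18,0.09,0,0,0],[0,-0.18,0.09,0,0,0]]'; python3 w.py)|grep rack\ pos; python3 tubs.py
```

```text
t 19.3 rack pos [-0.0554  0.2773  0.0397] F rack [-3.53 17.34  1.29] rotdev [2.967e+00 4.810e-01 1.000e-03] open -0.0
red -0.0531 0.2281 0.66 [ 84.  111.1]
yellow -0.0547 0.1355 0.62 [ 85.9 110.9]
green -0.055 0.0472 0.66 [ 80.7 108.1]
```

```bash
python3 -m crank '[[0,0.5,-0.27,0,0,0],[0,1.5,-0.8,0,0,0],[0,5,-2.7,0,0,0],[0,9,-4.8,0,0,0],[0,10.6,-5.7,0,0,0],[-0.7,8.7,-9.2,0,0,0],[-1.35,6.9,-12.7,0,0,0],[3.5,6.5,-13.4,0,0,0],[8,6.2,-14.1,0,0,0],[12.4,5.8,-14.8,0,0,0]]' >/dev/null; python3 w.py|head -1; python3 tubs.py; python3 g.py -0.2 0.3 0.12 26 0
```

```text
t 20.35 rack pos [-0.1965  0.3921  0.1208] F rack [-0.04  0.65 -0.2 ] rotdev [2.971e+00 4.920e-01 2.000e-03] open -0.0
red -0.0531 0.2283 0.66 [ 84.3 111.1]
yellow -0.0547 0.1355 0.62 [ 85.9 110.9]
green -0.0549 0.0482 0.37 [ 78.2 108.2]
shift [-0.53 -8.09  4.2 ] rot [-0.493 -0.288  0.072] approach(rack) [ 0.44  0.   -0.9 ]
```

```bash
python3 -m crank '[[0,-2,1,-0.1,-0.058,0.015],[0,-4,2,-0.2,-0.115,0.03],[-0.2,-6,3,-0.3,-0.17,0.045],[-0.5,-8,4,-0.4,-0.23,0.06],[-0.5,-8.1,4.2,-0.493,-0.288,0.072],[-0.5,-8.1,4.2,-0.493,-0.288,0.072]]' >/dev/null; python3 w.py; python3 g.py -0.15 0.227 0.035 26 0
```

```text
t 21.0 rack pos [-0.1921  0.299   0.1211] F rack [ 0.01  0.25 -0.25] rotdev [ 2.68  -0.003  0.005] open 0.0
rack unit axes in tool (cols x,y,z):
 [[-0.895  0.005 -0.446]
 [ 0.003  1.     0.005]
 [ 0.446  0.003 -0.895]]
shift [ 0.03 -7.23  9.56] rot [ 0.003  0.008 -0.005] approach(rack) [ 0.44  0.   -0.9 ]
```

View pics/last.png

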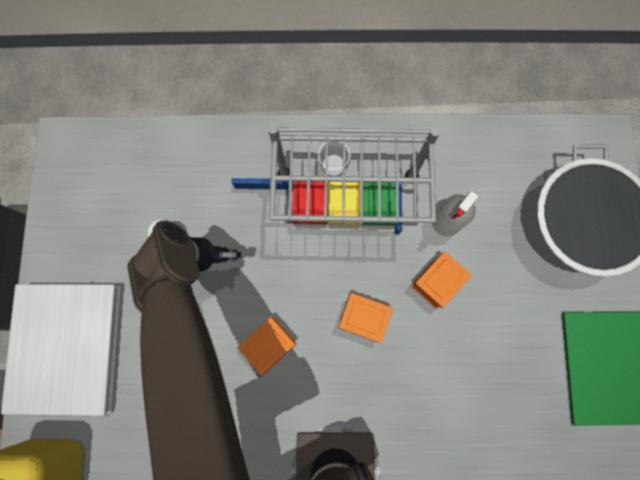

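The row looks tight: red is at (309,200), yellow at (344,200) and green at (380,200) against the stop at (399,215). The can, cup and bottle haven't moved. Next I'll press each front gently.

```bash
python3 -m crank '[[0,-3,3.2,0,0,0],[0,-7.2,6.4,0,0,0],[0,-7.2,9.6,0.003,0.008,-0.005],[0,-7.2,9.6,0.003,0.008,-0.005],[-0.9,-7.2,10,0.003,0.008,-0.005],[-1.8,-7.2,10.4,0.003,0.008,-0.005],[-2.3,-7.2,10.7,0.003,0.008,-0.005],[-2.7,-7.2,10.9,0.003,0.008,-0.005],[-2.7,-7.2,10.9,0.003,0.008,-0.005]]' >/dev/null; python3 w.py|head -1; (python3 -m crank '[[-0.18,0,0.09,0,0,0],[-0.18,0,0.09,0,0,0]]'; python3 w.py)|grep pos.\\[|tail -1;(python3 -m crank '[[-0.18,0,0.09,0,0,0],[-0.18,0,0.09,0,0,0]]'; python3 w.py)|grep rack.p
```

```text
t 21.9 rack pos [-0.1162  0.2311  0.038 ] F rack [ 0.71 -0.95 -1.03] rotdev [ 2.682 -0.003 -0.005] open -0.0
t 22.1 rack pos [-0.1155  0.2308  0.0367] F rack [-0.38 -1.02 -0.61] rotdev [ 2.685 -0.003 -0.004] open 0.0
t 22.3 rack pos [-0.1143  0.2308  0.0359] F rack [-2.24  0.37  1.46] rotdev [ 2.687 -0.003 -0.004] open 0.0
```

```bash
(python3 -m crank '[[-0.18,0,0.09,0,0,0],[-0.18,0,0.09,0,0,0]]'; python3 w.py)|grep rack.p;(python3 -m crank '[[-0.13,0,0.07,0,0,0],[-0.13,0,0.07,0,0,0]]'; python3 w.py)|grep rack.p
```

```text
t 22.5 rack pos [-0.1142  0.2309  0.0346] F rack [-9.53 -0.48  4.2 ] rotdev [ 2.692 -0.004 -0.004] open -0.0
t 22.7 rack pos [-0.1141  0.2311  0.0337] F rack [-12.26   0.21   5.29] rotdev [ 2.696 -0.004 -0.004] open 0.0
```

```bash
python3 -m crank '[[2.2,0,-1.1,0,0,0],[2.2,-4.7,-1.1,0,0,0],[2.2,-9.3,-1.1,0,0,0],[2.2,-9.3,-1.1,0,0,0],[1.4,-9.3,-0.7,0,0,0],[0.9,-9.3,-0.45,0,0,0],[0.6,-9.3,-0.3,0,0,0],[0.4,-9.3,-0.2,0,0,0],[0.2,-9.3,-0.1,0,0,0],[0.2,-9.3,-0.1,0,0,0]]' >/dev/null; python3 w.py|head -1;(python3 -m crank '[[-0.13,0,0.07,0,0,0],[-0.13,0,0.07,0,0,0]]'; python3 w.py)|grep rack.p
```

```text
t 23.7 rack pos [-0.1147  0.1397  0.034 ] F rack [-9.15 -0.86  3.69] rotdev [ 2.693 -0.006 -0.006] open 0.0
t 23.9 rack pos [-0.1146  0.14    0.0332] F rack [-13.33  -1.39   5.88] rotdev [ 2.696 -0.007 -0.006] open 0.0
```

```bash
python3 -m crank '[[2.2,0,-1.1,0,0,0],[2.2,-4.7,-1.1,0,0,0],[2.2,-9.2,-1.1,0,0,0],[2.2,-9.2,-1.1,0,0,0],[1.4,-9.2,-0.7,0,0,0],[0.9,-9.2,-0.45,0,0,0],[0.6,-9.2,-0.3,0,0,0],[0.4,-9.2,-0.2,0,0,0],[0.2,-9.2,-0.1,0,0,0],[0.2,-9.2,-0.1,0,0,0]]' >/dev/null; python3 w.py|head -1;(python3 -m crank '[[-0.1,0,0.05,0,0,0],[-0.1,0,0.05,0,0,0]]'; python3 w.py)|grep rack.p
```

```text
t 24.9 rack pos [-0.1152  0.0482  0.0338] F rack [-10.87  -0.85   4.68] rotdev [ 2.693 -0.008 -0.006] open 0.0
t 25.1 rack pos [-0.1151  0.0484  0.0332] F rack [-16.32  -2.08   7.99] rotdev [ 2.695 -0.009 -0.006] open 0.0
```

```bash
python3 -m crank '[[1,0,-0.5,0,0,0],[5,0,-2.5,0,0,0],[8,0,-4,0,0,0],[6.5,4,-7.5,0,0,0],[5,9,-10,0,0,0],[5,14,-11,0,0,0],[5,19,-11,0,0,0],[5,24,-11,0,0,0],[5,29,-11,0,0,0],[5,34,-11,0,0,0]]' >/dev/null; python3 w.py|head -1; python3 g.py -0.2 0.43 0.14 10 28; python3 tubs.py
```

```text
t 26.1 rack pos [-0.2065  0.3754  0.1139] F rack [ 1.24 -0.96  0.56] rotdev [ 2.683 -0.004 -0.005] open 0.0
shift [-1.76  5.46 -2.03] rot [ 0.489  0.28  -0.064] approach(rack) [ 0.15 -0.47 -0.87]
red -0.0531 0.2282 0.66 [ 84.2 111.1]
yellow -0.0547 0.1355 0.62 [ 85.9 110.9]
green -0.055 0.0472 0.66 [ 80.7 108.2]
```

```bash
python3 -m crank '[[-0.5,1.5,-0.6,0.1,0.056,-0.013],[-1,3,-1.2,0.2,0.112,-0.026],[-1.5,4.5,-1.8,0.3,0.17,-0.04],[-1.8,5.5,-2,0.4,0.225,-0.05],[-1.8,5.5,-2,0.489,0.28,-0.064],[-1.8,5.5,-2,0.489,0.28,-0.064]]' >/dev/null; python3 w.py|head -1; for p in "-0.056 0.41 0.12" "-0.056 0.35 0.038" "-0.056 0.29 0.038"; do python3 g.py $p 10 28; done
```

```text
t 26.75 rack pos [-0.1985  0.4297  0.1382] F rack [ 1.   -0.34  0.17] rotdev [ 2.969e+00  4.890e-01 -2.000e-03] open -0.0
shift [-13.72   0.22   4.67] rot [-0.    -0.002  0.003] approach(rack) [ 0.15 -0.47 -0.87]
shift [-12.31  -1.28  14.62] rot [-0.    -0.002  0.003] approach(rack) [ 0.15 -0.47 -0.87]
shift [-12.3   -6.57  17.44] rot [-0.    -0.002  0.003] approach(rack) [ 0.15 -0.47 -0.87]
```

```bash
python3 -m crank '[[-4.5,0,1.5,0,0,0],[-9,0.1,3,0,0,0],[-13.7,0.2,4.7,0,0,0],[-13,-0.5,9,0,0,0],[-12.3,-1.3,14.6,0,0,0],[-12.3,-1.3,14.6,0,0,0],[-12.3,-4,16,0,0,0],[-12.3,-6,17.1,0,0,0],[-12.3,-6.6,17.4,0,0,0],[-12.3,-6.6,17.4,0,0,0]]' >/dev/null; python3 w.py|head -1; (python3 -m crank '[[0,-0.45,0.24,0,0,0],[0,-0.8,0.43,0,0,0],[0,-0.8,0.43,0,0,0]]'; python3 w.py)|grep rack.p
```

```text
t 27.75 rack pos [-0.0566  0.2869  0.0407] F rack [ 0.73  0.5  -0.48] rotdev [2.968 0.489 0.003] open -0.0
t 28.05 rack pos [-0.0568  0.2784  0.0397] F rack [1.24 0.3  0.05] rotdev [2.969e+00 4.890e-01 1.000e-03] open 0.0
```

```bash
(python3 -m crank '[[0,-0.2,0.1,0,0,0],[0,-0.2,0.1,0,0,0]]'; python3 w.py)|grep rack.p;(python3 -m crank '[[0,-0.2,0.1,0,0,0],[0,-0.2,0.1,0,0,0]]'; python3 w.py)|grep rack.p
```

```text
t 28.25 rack pos [-0.0567  0.2777  0.0396] F rack [-0.11  5.16  0.69] rotdev [2.969e+00 4.860e-01 2.000e-03] open 0.0
t 28.45 rack pos [-0.0567  0.2775  0.0396] F rack [-1.63  9.2   1.24] rotdev [2.967e+00 4.830e-01 2.000e-03] open 0.0
```

It firms up at the same spot straight away, so the row is tight. I'll retreat and do a last check.

```bash
python3 -m crank '[[0,0.5,-0.27,0,0,0],[0,1.5,-0.8,0,0,0],[0,5,-2.7,0,0,0],[0,9,-4.8,0,0,0],[0,10.6,-5.7,0,0,0],[-0.7,8.7,-9.2,0,0,0],[-1.35,6.9,-12.7,0,0,0],[3.5,6.5,-13.4,0,0,0],[8,6.2,-14.1,0,0,0],[12.4,5.8,-14.8,0,0,0]]' >/dev/null; python3 -m crank '[[0,0,-1,0,0,0],[0,0,-1,0,0,0]]' >/dev/null; python3 w.py|head -1; python3 tubs.py; python3 - <<'E'
from h import *
p,d=ctrl.read_camera("scene"); cv2.imwrite("pics/s5.png",cv2.resize(p[170:430,230:470],None,fx=2.3,fy=2.3,interpolation=2))
E
```

```text
t 29.65 rack pos [-0.1983  0.3998  0.1299] F rack [0.53 0.41 0.55] rotdev [ 2.967  0.489 -0.   ] open -0.0
red -0.0531 0.2282 0.66 [ 84.2 111.1]
yellow -0.0547 0.1355 0.62 [ 85.9 110.9]
green -0.055 0.0472 0.66 [ 80.7 108.2]
```

View pics/s5.png

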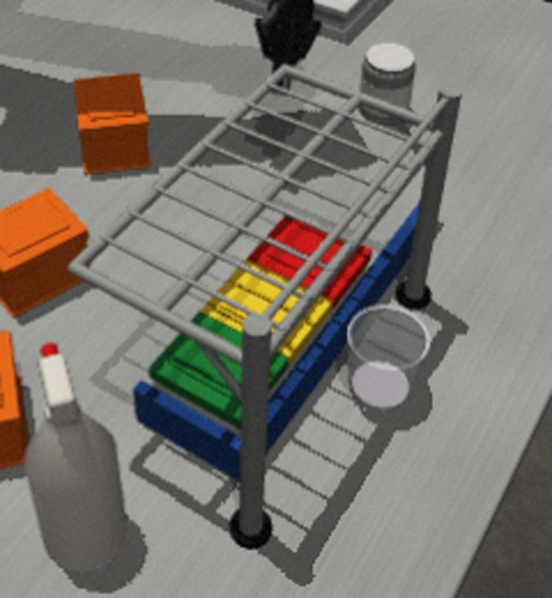

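The row is flush and tight: red (310,250), yellow (270,300) and green (205,365) sit against the ledge and stop, and the gripper is clear of everything.

```bash
python3 -c "
from plant import ctrl; print(ctrl.sign_off())"
```

```text
the job is handed in; nothing more can be done
None
```

I handed the job in at about 30 s, with the red, yellow and green tubs in one tight row, backs against the ledge and green against the end stop; pushing forces stayed at about 17 N or less, the spray bottle, can and cup were not touched, and sign-off returned no verdict.

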